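# Push the vial-pocket plate home over its locating pins

## Robot

A 6-joint arm with a two-finger parallel gripper is mounted at the origin on the work surface. World frame = base frame: x ahead of the robot, y to its left, z up, the work surface at z = 0. Lengths are in m, angles in degrees, forces in N, time in s.
With the tool pointing down it reaches from about 0.4 to 0.825 m from the base axis. Payload 7 kg.
Tool frame: the origin (TCP) lies at the very end of the fingers, on their centre line; the grasp point (between the pads) lies behind it (r.grasp_offset is the z of the grasp point in the tool frame, in m); z points along the fingers, y is the direction in which the jaws open and shut (so a half turn about z gives the same grasp; the last joint's range is limited). The gripper opens to 88 mm and grips with 3 to 60 N. Pads are 19 mm wide; open, the fingers measure 130 mm over their backs; the gripper's body (78 mm by 193 mm) begins 47 mm behind the grasp point.
Start: joints at [-55.399, 20.546, 0.682, 0, -70.136, -16.507], TCP at [0.21, -0.642, 0.227] pointing down, gripper open.
Joint ranges: [-176.03, 176.03], [-82.01, 121.73], [-58.28, 71.71], [-173.87, 95.51], [-174.79, -0.11], [-173.66, 173.66]. Speed limits (degrees/s): [136.94, 136.94, 172.46, 180, 180, 180].

## Interface

Orientations are given as [roll, pitch, yaw] about the fixed x, y, z axes, in that order (R = Rz(yaw) Ry(pitch) Rx(roll)).
In Python, from plant import r gives the robot as it stands. The module is installed in compiled form; this text tells all that it offers.
- The arm moves only by the tool servo_tool, never from a script. Its argument "targets" is a list of rows, each an object of numbers: "dx", "dy", "dz": the shift along the world's x, y, z in cm; "spin": the turn about the world's z in rad; "grip": the opening in per cent of the stroke, from 0 (shut) to 100 (fully open). A call has exactly 10 rows; each row is the pose to reach, as a shift and turn from the pose commanded when the call began; what a row does not reach only later rows make up. A row lasts 1/12 s, in which the tool goes at most 41.7 mm and 7.16 degrees, less where a joint would pass 70% of its speed; a pose out of reach is approached as far as the arm can. A call with a gripper value outside its range is refused whole. The fingers move at their own pace and stop on an object; "squeeze" is the grip in N (left out, the last holds). Time passes only in rows, so rows that repeat a pose let the fingers close, or fill a call up. It gives the time, the measured TCP pose, the force and the opening at its end, in the units of the state.
- r.get_state(): the state, without advancing time (a new reading comes with each control period).
- r.capture(name): name is "side" or "top" or "wrist"; returns the picture (480x640x3 uint8, blue, green, red); there is no depth.
- r.get_calibration(name): a dict with "K" (3x3 intrinsics, pixels), "extrinsics" (4x4, takes a point from camera to world coordinates). Camera axes: x right, y down, z forward; pixel columns grow to the right and rows downward; lengths in m; the calibration is good to about 2 mm. The wrist camera is an equidistant fisheye: a pixel r from the principal point sees the ray r / f radians off the axis. A picture is of the moment at which its call begins: read the wrist's pose just before it. get_calibration takes no time and is no camera call; for the wrist camera it gives the pose at the moment of the call.
- r.close_job(): hands the job in, once; it reports no verdict.
Trained networks look in the newest picture that a camera, given by its name, has taken for a name from the list of things; names that differ only in an ending like _2 or _b are one class to them, and where a whole thing is asked for, a point or a joint stands for the part that bears it (a point fixed in the world has none). Each returns a list of dicts, best first, with "p" (0 to 1); they miss things now and then, are a little off and sometimes report something else, mostly with a low value. They report only what shows in the picture. A call takes as long as a camera call.
- r.cut_out(name, camera): "mask" (480x640 bool, what is visible of it) and "extent" ([left, top, right, bottom] in pixels, round what is visible of it).
The state is a dict: "time_s": time; "joints": joint angles; "qd": joint speeds; "joint_torque": joint torques, N m; "tcp_pos": TCP position; "eef_rot": TCP orientation; "contact_force": force on the tool from outside, world axes, zero at the start; "moment": the same for the moment, N m; "gripper_width": finger opening in m.
Only numpy, scipy, OpenCV 4.12 (cv2) and the standard library are available. Lean on these libraries where they do the work, as an engineer would, in place of code of your own. Each camera call takes 0.05 s, during which the arm holds its last target. There are 200 camera calls.

## Task

The white vial-pocket plate of the filling machine is riding up on the two locating pins of its metal nest. Push it sideways with the fingertips, without lifting it off the nest, until its two pin holes drop over the pins and it lies flat and fully seated on the nest. Leave the vials, the brass nut and the spanner around it where they are.

Things in the scene. Friction and masses are not known exactly. Their poses are not given: they have to be found in the camera images.
- nest: fixed dark steel plate on the deck, 260 (x) x 280 (y) x 12 mm thick, a bolt head in each corner; origin at the centre of its underside; x roughly away from the robot, z up. Two steel pins stand on it at x = +20, y = +-50 mm: 12 mm diameter, 10 mm high, the upper 6 mm a hemispherical nose. The seated plate's origin is right above the nest's, 12 mm up, same yaw
- plate: loose white plastic plate, 120 (x) x 160 (y) x 12 mm, 0.3 kg; origin at the centre of its underside. Two 16 mm pin holes at x = +20, y = +-50 mm, and three 24 mm vial pockets at x = -28 mm (not for pins). At the start its near (-x) edge rests on the nest and its far part rides on the hidden pins: 17 to 28 mm short of home (to -x), up to 18 mm off in y and 0.12 rad in yaw
- pin_left (a point): tip of the pin at the nest's +y side, 22 mm above the deck
- pin_right (a point): tip of the pin at the nest's -y side, 22 mm above the deck
- hole_left (a point): centre of the plate's +y pin hole (16 mm across), at the plate's underside; the far end of the plate drops 10 mm when both holes meet the pins
- hole_right (a point): centre of the plate's -y pin hole (16 mm across), at the plate's underside
- vial_a: capped glass vial, 22 mm diameter, 50 mm tall, standing on the deck left of the nest; leave alone; origin at the centre of its underside
- vial_b: the same kind of vial, standing right of the nest; leave alone
- nut: brass knurled nut, 40 mm diameter, 30 mm tall, standing left of the nest; leave alone; origin at the centre of its underside
- spanner: steel spanner 140 mm long lying on the deck right of the nest, roughly along its edge; leave alone

How it is judged:
By the outcome, as a careful person would: the job done as asked, in the order asked, and still so for the second after the job is handed in, with the robot touching nothing.
It also fails if it takes over 72 s, if anything falls off the work surface, if the arm or the gripper's body presses on something with over 40 N, if the wrist force passes 120 N, or if a joint passes its speed limit or range.

## Working session

There is one attempt and no reset: what is moved stays moved. The work goes in short steps, Python scripts to look and compute and a tool call to move; the robot and the scene stay as the last step left them, time stands still between calls to the robot, and variables do not carry over. Pictures are saved under pics/ and viewed, about 8 in all and at most 12, crops included, and the job is handed in when it is done.

Besides the shell and the picture viewer there is one more tool, called after "Call:" by a JSON object that holds its "api" and its "payload", one argument or row to a line. servo_tool: Moves the arm, as the interface text tells. Its arguments: {"type":"object","properties":{"targets":{"type":"array"},"squeeze":{"type":"number"}},"required":["targets"]}

```bash
mkdir -p pics
python3 - <<'E'
from plant import r
import cv2,numpy as np
s=r.get_state();print(s)
for n in("top","side"):
    im=r.capture(n);cv2.imwrite(f"pics/{n}0.png",im)
    c=r.get_calibration(n);print(n,c["K"].tolist(),np.round(c["extrinsics"],3).tolist())
    for k in("plate","nest","vial_a","nut","spanner","hole_left","pin_left"):
        try:
            for d in r.cut_out(k,n)[:3]: print(k,round(d["p"],2),d["extent"],int(d["mask"].sum()))
        except Exception as e: print(k,e)
E
```

```text
{'time_s': 0.0, 'joints': array([-5.54021389e+01,  2.05898444e+01,  6.32403338e-01, -1.90273823e-02,
       -7.01347219e+01, -1.65070631e+01]), 'qd': array([ 0.0205225 , -0.07666743, -0.03935149,  0.06061204, -0.1315588 ,
       -0.01726778]), 'joint_torque': array([ 4.38422103e-04, -5.82718134e+01,  2.93053901e+01,  6.99716672e+00,
        6.68471883e-03, -1.82245576e-04]), 'tcp_pos': array([ 0.20941881, -0.64117338,  0.22563366]), 'eef_rot': array([ 1.79906553e+02, -9.03929451e-03, -1.61915675e+02]), 'contact_force': array([-0.11088241,  0.01671664,  1.15114139]), 'moment': array([-0.00816048,  0.01675495,  0.00125019]), 'gripper_width': 0.08774898657261239}
top [[454.0298945696246, 0.0, 319.5621244942572], [0.0, 454.0298945696246, 237.04064570477905], [0.0, 0.0, 1.0]] [[0.028, -0.987, 0.16, 0.524], [-1.0, -0.027, 0.005, 0.063], [-0.0, -0.16, -0.987, 0.743], [0.0, 0.0, 0.0, 1.0]]
plate 0.89 [261.5, 224.1, 382.7, 327.6] 7172
nest 0.75 [211.9, 164.0, 419.9, 365.9] 20283
vial_a 0.53 [223.2, 158.9, 239.6, 175.3] 231
vial_a 0.48 [435.7, 227.6, 457.7, 242.5] 241
nut 0.86 [192.0, 235.7, 2
[... 190 characters left out ...]
, 324.9] 7291
pin_left 0.62 [210.7, 164.7, 419.6, 365.0] 20241
side [[600.491563947363, 0.0, 332.9624950286166], [0.0, 600.491563947363, 241.69986317701589], [0.0, 0.0, 1.0]] [[0.689, -0.452, 0.567, 0.04], [-0.725, -0.435, 0.534, -0.513], [0.005, -0.779, -0.627, 0.701], [0.0, 0.0, 0.0, 1.0]]
plate 0.82 [253.6, 219.4, 357.2, 302.6] 4641
nest 0.77 [211.5, 197.9, 417.1, 340.1] 11175
vial_a 0.73 [414.5, 280.8, 431.3, 311.0] 314
vial_a 0.51 [309.8, 173.9, 321.4, 201.0] 255
nut 0.91 [240.7, 199.2, 262.9, 220.2] 300
nut 0.39 [310.5, 318.9, 395.6, 374.1] 1081
spanner 0.92 [312.5, 316.5, 396.2, 375.7] 1103
hole_left 0.83 [255.5, 222.8, 357.5, 305.4] 4844
pin_left 0.25 [418.3, 281.5, 432.7, 310.6] 314
```

Run:
```python
import cv2,numpy as np
a=cv2.imread("pics/top0.png")[140:390,170:490];b=cv2.imread("pics/side0.png")[165:385,200:440]
a=cv2.resize(a,(768,600),interpolation=cv2.INTER_CUBIC);cv2.imwrite("pics/a.png",a)
cv2.imwrite("pics/b.png",cv2.resize(b,(654,600),interpolation=cv2.INTER_CUBIC))
```

```text
(no output)
```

View pics/a.png

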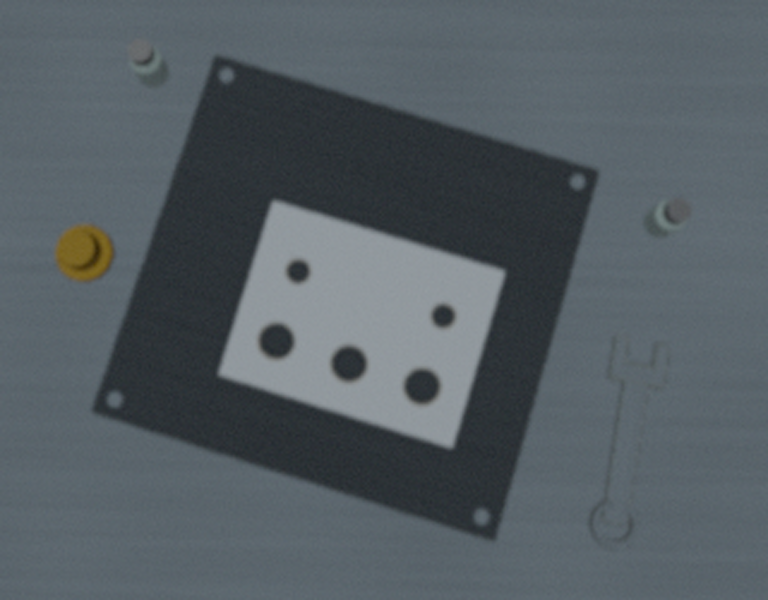

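View pics/b.png

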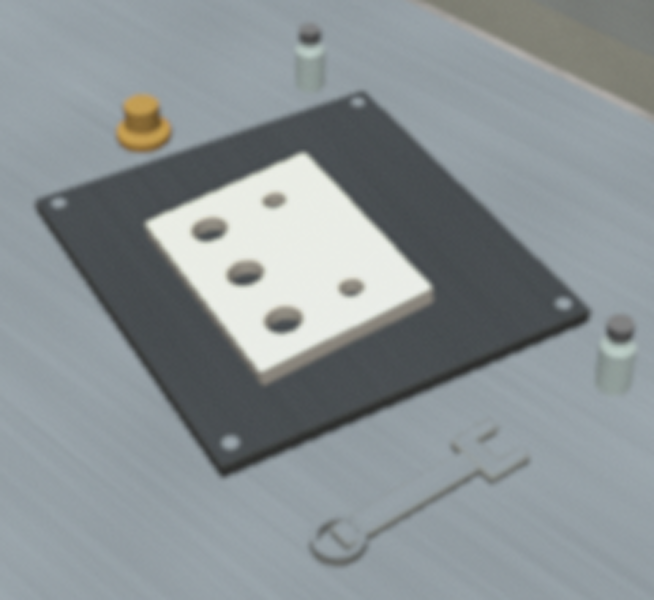

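Crop a (top, 2.4x) shows the nest with corners near (215,57), (598,170), (495,540) and (95,410). The plate corners are near (272,200), (505,268), (455,447) and (218,376), with pin holes at (298,270) and (443,316). The vials and the nut are clear of the nest, and the spanner is at the right. Crop b (side) shows the same layout. Next I'll fit poses from the edges and holes.

```bash
cat > fit.py <<'E'
from plant import r
import cv2,numpy as np
from scipy.optimize import least_squares
from scipy.spatial.transform import Rotation as R
def corners(mask):
    c=max(cv2.findContours(mask,cv2.RETR_EXTERNAL,cv2.CHAIN_APPROX_NONE)[0],key=cv2.contourArea)
    h=cv2.convexHull(c);e=4
    while True:
        q=cv2.approxPolyDP(h,e,True)[:,0].astype(float)
        if len(q)<=4:break
        e+=1
    c=c[:,0].astype(float);L=[]
    for i in range(4):
        a,b=q[i],q[(i+1)%4];d=b-a;l=np.hypot(*d);d/=l
        t=(c-a)@d;n=(c-a)@np.array([-d[1],d[0]])
        s=c[(t>.15*l)&(t<.85*l)&(abs(n)<3.5)]
        vx,vy,x,y=cv2.fitLine(s.astype(np.float32),cv2.DIST_HUBER,0,.01,.01)[:,0];L.append(np.cross([x,y,1],[x+vx,y+vy,1]))
    P=[np.cross(L[i-1],L[i]) for i in range(4)];return np.array([p[:2]/p[2] for p in P])
def proj(P,c):
    E=np.linalg.inv(c["extrinsics"]);p=P@E[:3,:3].T+E[:3,3];p=p@c["K"].T;return p[:,:2]/p[:,2:]
def pl(v,P,z): return P@R.from_euler("ZY",[v[2],-v[3]]).as_matrix().T+[v[0],v[1],z]
NC=np.array([[x,y,.012] for x in(-.13,.13) for y in(-.14,.14)])
PC=np.array([[x,y,.012] for x in(-.06,.06) for y in(-.08,.08)])
PH=np.array([[.02,.05,.012],[.02,-.05,.012],[-.028,0,.012]])
def match(a,b):
    return np.concatenate([b[np.argmin(np.hypot(*(b-x).T))]-x for x in a])
def measure(n,tilted=True,show=None):
    im=r.capture(n);c=r.get_calibration(n);g=cv2.cvtColor(im,cv2.COLOR_BGR2GRAY)
    nm=r.cut_out("nest",n)[0]["mask"].astype(np.uint8)
    pm=r.cut_out("plate",n)[0]["mask"].astype(np.uint8)
    reg=cv2.dilate(cv2.morphologyEx(nm|pm,cv2.MORPH_CLOSE,np.ones((9,9))),np.ones((7,7)))
    hull=np.zeros_like(reg);cc=max(cv2.findContours(reg,0,2)[0],key=cv2.contourArea);cv2.fillConvexPoly(hull,cv2.convexHull(cc),1)
    pd=cv2.dilate(pm,np.ones((9,9)))
    wl=np.median(g[pm>0]);dk=np.median(g[(nm>0)&(pd==0)]);bg=np.median(g[(reg>0)&(cv2.erode(nm,np.ones((5,5)))==0)&(pd==0)])
    white=((g>(wl+dk)/2)&(pd>0)).astype(np.uint8)
    bgl=np.median(g[(cv2.dilate(hull,np.ones((15,15)))>0)&(hull==0)])
    dark=(((g<(bgl+dk)/2)|(pd>0))&(hull>0)).astype(np.uint8)
    nc=corners(cv2.morphologyEx(dark,cv2.MORPH_OPEN,np.ones((5,5))));pc=corners(white)
    f=lambda v:match(proj(pl([*v,0],NC,0),c),nc)
    # initial nest guess by back-projecting corner mean
    def bp(u,z):
        d=c["extrinsics"][:3,:3]@np.linalg.solve(c["K"],[*u,1]);o=c["extrinsics"][:3,3];return (o+d*(z-o[2])/d[2])[:2]
    best=min((least_squares(f,[*bp(nc.mean(0),.012),y],loss="soft_l1") for y in(-.4,-.2,0,.2,.4)),key=lambda s:s.cost)
    nv=best.x
    holes=[]
    for k in cv2.findContours(1-white,cv2.RETR_LIST,2)[0]:
        A=cv2.contourArea(k)
        if 15<A<600 and cv2.pointPolygonTest(pc.astype(np.float32),k[0,0].astype(float).tolist(),True)>2:
            m=cv2.moments(k);holes.append([m["m10"]/m["m00"],m["m01"]/m["m00"]])
    holes=np.array(holes)
    def h(v):
        z=.012+(.06*np.sin(v[3]))
        e=match(proj(pl(v,PC,z),c),pc)
        return np.r_[e,(match(proj(pl(v,PH,z),c),holes) if len(holes) else [])]
    lb=[-np.inf]*3+[-.03];ub=[np.inf]*3+[.2]
    s=least_squares(h,[*bp(pc.mean(0),.025),nv[2],.09 if tilted else .0],loss="soft_l1",bounds=(lb,ub))
    v=s.x
    Ri=R.from_euler("z",-nv[2]).as_matrix()[:2,:2]
    rel=Ri@(v[:2]-nv[:2])
    print(n,"nest",nv.round(4),"res",best.fun.round(1),"\n plate",v.round(4),"res",s.fun.round(1),"holes",len(holes),"\n rel mm",(rel*1e3).round(1),"dyaw",round(v[2]-nv[2],4))
    hw=pl(v,np.array([[.02,.05,0],[.02,-.05,0]]),.012+.06*np.sin(v[3]));print(" hole err in nest mm",[((Ri@(w[:2]-nv[:2])-[.02,y])*1e3).round(1).tolist() for w,y in zip(hw,(.05,-.05))])
    return nv,v
E
python3 -c "
from fit import *
for n in('top','side'): measure(n)
print(r.get_state()['time_s'])"
```

```text
Traceback (most recent call last):
  File "fit.py", line 38, in measure
    nc=corners(cv2.morphologyEx(dark,cv2.MORPH_OPEN,np.ones((5,5))));pc=corners(white)
  File "fit.py", line 17, in corners
    vx,vy,x,y=cv2.fitLine(s.astype(np.float32),cv2.DIST_HUBER,0,.01,.01)[:,0];L.append(np.cross([x,y,1],[x+vx,y+vy,1]))
              ~~~~~~~~~~~^^^^^^^^^^^^^^^^^^^^^^^^^^^^^^^^^^^^^^^^^^^^^^^
cv2.error: OpenCV(4.12.0) /io/opencv/modules/imgproc/src/linefit.cpp:50: error: (-215:Assertion failed) count > 0 in function 'fitLine2D_wods'
```

```bash
python3 - <<'E'
s=open("fit.py").read()
a=s.index("    h=cv2.convexHull(c);e=4");b=s.index("    c=c[:,0].astype(float)")
s=s[:a]+"    q=cv2.approxPolyN(c,4).reshape(-1,2).astype(float)\n"+s[b:]
s=s.replace("abs(n)<3.5","abs(n)<5")
open("fit.py","w").write(s)
E
python3 -c "
from fit import *
for n in('top','side'): measure(n)
print(r.get_state()['time_s'])"
```

```text
top nest [ 0.6049  0.0717 -0.2775] res [-0.5 -1.2  1.3 -0.3 -1.5  0.6  0.5  1.6] 
 plate [ 0.5818  0.0631 -0.2727  0.0609] res [-0.2 -0.1  0.1 -0.   0.1 -0.   0.   0.   0.1  0.2 -0.2 -0.1 -0.   0. ] holes 5 
 rel mm [-19.9 -14.7] dyaw 0.0048
 hole err in nest mm [[-20.1, -14.6], [-19.7, -14.6]]
side nest [ 0.5997  0.0678 -0.2721] res [-0.   0.6 -0.5 -1.3  0.9  0.3 -0.3 -0.7] 
 plate [ 0.5801  0.0636 -0.2649  0.0958] res [ -0.    0.1   0.2  -0.8   0.3  -0.1   0.5  -0.6 -23.3  10.6   0.   -0.1
   0.1   0.1] holes 4 
 rel mm [-17.8  -9.3] dyaw 0.0072
 hole err in nest mm [[-18.2, -9.2], [-17.5, -9.2]]
1.25
```

Run:
```python
s=open("fit.py").read()
s=s.replace("    holes=[]\n","    global DBG;DBG=(im,nc,pc,proj(pl([*nv,0],NC,0),c))\n    holes=[]\n")
open("fit.py","w").write(s)
import fit,cv2,numpy as np
O=[]
for n,(x,y) in(("top",(190,145)),("side",(200,180))):
    fit.measure(n);im,nc,pc,pr=fit.DBG
    print(nc.round(1).tolist(),pr.round(1).tolist())
    o=cv2.resize(im[y:y+240,x:x+250],None,fx=2.5,fy=2.5,interpolation=2)if 0 else cv2.resize(im[y:y+240,x:x+250],None,fx=1.6*1,fy=1.6,interpolation=2)*2
    o=cv2.resize(im[y:y+240,x:x+250],None,fx=1.6,fy=1.6,interpolation=2)
    o=cv2.convertScaleAbs(o,alpha=1.5)
    for q,col in((nc,(0,0,255)),(pc,(0,255,0))):
        cv2.polylines(o,[(((q+.5-[x,y])*1.6-.5)*16).astype(int)],True,col,1,cv2.LINE_AA,4)
    O.append(o)
cv2.imwrite("pics/dbg.png",np.hstack(O))
```

```text
top nest [ 0.6049  0.0718 -0.2775] res [-0.6 -1.3  1.6 -0.3 -1.3  0.5  0.5  1.6] 
 plate [ 0.5818  0.0631 -0.2727  0.062 ] res [-0.2 -0.1  0.2  0.   0.1 -0.  -0.  -0.1  0.1  0.2 -0.2 -0.1  0.1  0.1] holes 5 
 rel mm [-19.8 -14.7] dyaw 0.0047
 hole err in nest mm [[-20.0, -14.6], [-19.6, -14.6]]
[[418.9, 211.0], [375.2, 364.6], [208.2, 311.0], [259.6, 163.0]] [[375.8, 365.9], [206.6, 311.3], [420.2, 210.4], [259.1, 161.4]]
side nest [ 0.5999  0.0677 -0.2733] res [ 0.   0.6 -0.5 -1.2  0.7  0.3 -0.2 -0.9] 
 plate [ 0.5801  0.0636 -0.2648  0.0958] res [ -0.    0.1   0.2  -0.8   0.3  -0.1   0.5  -0.6 -23.3  10.6   0.   -0.
   0.1   0.1] holes 4 
 rel mm [-17.9  -9.3] dyaw 0.0086
 hole err in nest mm [[-18.4, -9.2], [-17.6, -9.2]]
[[418.7, 280.8], [281.0, 339.9], [211.1, 239.0], [333.2, 198.3]] [[281.0, 339.3], [211.6, 240.2], [418.0, 280.5], [333.4, 199.1]]
```

View pics/dbg.png

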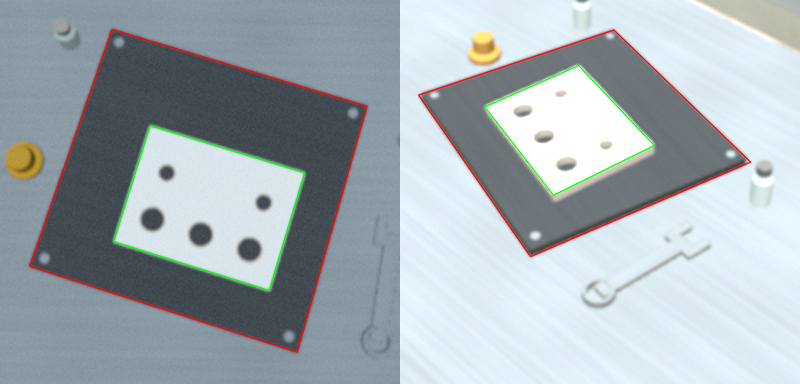

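```bash
python3 - <<'E'
s=open("fit.py").read()
# outward half-pixel shift of each line
s=s.replace("L.append(np.cross([x,y,1],[x+vx,y+vy,1]))","o=np.array([-vy,vx]);o*=.5*np.sign(o@(np.array([x,y])-q.mean(0)));L.append(np.cross([x+o[0],y+o[1],1],[x+o[0]+vx,y+o[1]+vy,1]))")
s=s.replace("    v=s.x\n","    v=s.x;OBS=(nc,pc,holes,c)\n",1).replace("    return nv,v\n","    return nv,v,OBS\n")
s+='''
def nestcorners(v,c,low):
    def P(x,y,z): return np.r_[proj(pl([*v,0],np.array([[x,y,z]]),0),c)[0],1]
    h=.012;zl=0 if low else h
    E=[np.cross(P(-.13,-.14,zl),P(-.13,.14,zl)),np.cross(P(-.13,.14,h),P(.13,.14,h)),np.cross(P(.13,.14,h),P(.13,-.14,h)),np.cross(P(.13,-.14,zl),P(-.13,-.14,zl))]
    q=[np.cross(E[i-1],E[i]) for i in range(4)];return np.array([a[:2]/a[2] for a in q])
def joint(tilted=True,cams=("top","side")):
    M={n:measure(n,tilted) for n in cams};n0=M["top"][0];p0=M["top"][1]
    def cam(c,d):
        X=c["extrinsics"].copy();X[:3,:3]=R.from_rotvec(d[3:]).as_matrix()@X[:3,:3];X[:3,3]+=d[:3];return dict(K=c["K"],extrinsics=X)
    def f(v,raw=False):
        e=[]
        for i,n in enumerate(cams):
            nc,pc,ho,c=M[n][2];d=v[7+6*i:13+6*i];k=cam(c,d);z=.012+.06*np.sin(v[6])
            e+=[match(nestcorners(v[:3],k,n=="side"),nc)/.5,match(proj(pl(v[3:7],PC,z),k),pc)/.5]
            if n=="top": e+=[match(proj(pl(v[3:7],PH,z),k),ho)/.5]
            e+=[d[:3]/.002,d[3:]/.003]
        e.append([(v[6]-(.098 if tilted else 0))/.015])
        return np.concatenate(e)
    s=least_squares(f,np.r_[n0,p0[:3],.098 if tilted else 0,np.zeros(6*len(cams))],loss="soft_l1");v=s.x
    cov=np.linalg.pinv(s.jac.T@s.jac)
    Ri=R.from_euler("z",-v[2]).as_matrix()[:2,:2]
    print("JOINT cost",round(s.cost,1),"nest",v[:3].round(4),"plate",v[3:7].round(4),"sd",np.sqrt(np.diag(cov))[:7].round(4),"rel",(Ri@(v[3:5]-v[:2])*1e3).round(1),"dyaw",round(v[5]-v[2],4),"cam",v[7:].round(4))
    return v
'''
open("fit.py","w").write(s)
E
python3 -c "
from fit import *
joint()"
```

```text
top nest [ 0.6047  0.0718 -0.2756] res [-0.3 -0.6  0.8 -0.3 -0.8  0.4  0.3  0.7] 
 plate [ 0.582   0.0629 -0.2727  0.1284] res [ 0.   0.4 -0.4  0.2  0.3 -0.3  0.  -0.2  0.4  0.2 -0.4 -0.2  0.  -0.1] holes 5 
 rel mm [-19.4 -14.7] dyaw 0.0029
 hole err in nest mm [[-19.8, -14.6], [-19.5, -14.6]]
side nest [ 0.5993  0.0674 -0.2733] res [-0.1  0.9 -1.2 -1.7  1.5  0.2 -0.  -1.6] 
 plate [ 0.5795  0.063  -0.2645  0.1039] res [ -0.1   0.4  -0.5  -1.3   1.2   0.1   0.7  -1.1 -23.2  10.6   0.1  -0.1
   0.1  -0.1] holes 4 
 rel mm [-17.9  -9.5] dyaw 0.0087
 hole err in nest mm [[-18.4, -9.3], [-17.5, -9.3]]
JOINT cost 14.2 nest [ 0.6057  0.0733 -0.2762] plate [ 0.5827  0.0643 -0.272   0.1027] sd [0.0024 0.0025 0.0028 0.0023 0.0024 0.0042 0.0113] rel [-19.7 -14.9] dyaw 0.0041 cam [-0.      0.0005  0.002   0.0011 -0.0009 -0.0004  0.     -0.0005  0.0006
  0.     -0.0007 -0.0002]
```

Call:
{"api": "servo_tool", "payload": {
  "targets": [
    {"dx": 1.7, "dy": 3.0, "spin": 0.1, "grip": 60},
    {"dx": 3.4, "dy": 6, "spin": 0.2, "grip": 60},
    {"dx": 5.1, "dy": 9, "spin": 0.3, "grip": 60},
    {"dx": 6.8, "dy": 12, "spin": 0.4, "grip": 60},
    {"dx": 8.5, "dy": 15, "spin": 0.5, "grip": 60},
    {"dx": 10.2, "dy": 18, "spin": 0.6, "grip": 60},
    {"dx": 11.9, "dy": 21, "spin": 0.7, "grip": 60},
    {"dx": 13.6, "dy": 24, "spin": 0.8, "grip": 60},
    {"dx": 15.3, "dy": 27, "spin": 0.9, "grip": 60},
    {"dx": 17, "dy": 30, "spin": 0.98, "grip": 60}
  ]
}}

```text
validation failed for argument at $.ta...
```

```bash
python3 -c "
from plant import r
s=r.get_state();print(r.grasp_offset,s['tcp_pos'],s['eef_rot'],s['time_s'],s['contact_force'],s['joints'])"
```

```text
-0.0188 [ 0.20962334 -0.64162246  0.22656056] [-1.79999885e+02  7.75806689e-04 -1.61906047e+02] 1.85 [ 0.00452162 -0.6198776   0.06974697] [-5.53997697e+01  2.05479011e+01  6.84468463e-01 -7.56151953e-04
 -7.01362367e+01 -1.65060206e+01]
```

Call:
{"api": "servo_tool", "payload": {
  "targets": [
    {"dx": 1.7, "dy": 3.0, "dz": 0, "spin": 0.1, "grip": 60},
    {"dx": 3.4, "dy": 6, "dz": 0, "spin": 0.2, "grip": 60},
    {"dx": 5.1, "dy": 9, "dz": 0, "spin": 0.3, "grip": 60},
    {"dx": 6.8, "dy": 12, "dz": 0, "spin": 0.4, "grip": 60},
    {"dx": 8.5, "dy": 15, "dz": 0, "spin": 0.5, "grip": 60},
    {"dx": 10.2, "dy": 18, "dz": 0, "spin": 0.6, "grip": 60},
    {"dx": 11.9, "dy": 21, "dz": 0, "spin": 0.7, "grip": 60},
    {"dx": 13.6, "dy": 24, "dz": 0, "spin": 0.8, "grip": 60},
    {"dx": 15.3, "dy": 27, "dz": 0, "spin": 0.9, "grip": 60},
    {"dx": 17, "dy": 30, "dz": 0, "spin": 0.98, "grip": 60}
  ]
}}

```text
time_s: 2.68
tcp_pos: [0.3802, -0.3401, 0.2269]
eef_rot: [-180.0, -0.0, -105.5]
contact_force: [0.7, 0.1, -0.2]
gripper_width: 0.0527
```

Call:
{"api": "servo_tool", "payload": {
  "targets": [
    {"dx": 1.9, "dy": 3.3, "dz": 0, "spin": 0, "grip": 60},
    {"dx": 3.8, "dy": 6.6, "dz": 0, "spin": 0, "grip": 60},
    {"dx": 5.7, "dy": 9.9, "dz": -1, "spin": 0, "grip": 60},
    {"dx": 7.6, "dy": 13.2, "dz": -2, "spin": 0, "grip": 60},
    {"dx": 9.5, "dy": 16.4, "dz": -3.5, "spin": 0, "grip": 60},
    {"dx": 11.4, "dy": 19.6, "dz": -5, "spin": 0, "grip": 60},
    {"dx": 13.3, "dy": 22.8, "dz": -6.5, "spin": 0, "grip": 60},
    {"dx": 15.2, "dy": 26.1, "dz": -8, "spin": 0, "grip": 60},
    {"dx": 17.1, "dy": 29.4, "dz": -10, "spin": 0, "grip": 60},
    {"dx": 17.1, "dy": 29.4, "dz": -12, "spin": 0, "grip": 60}
  ]
}}

```text
time_s: 3.52
tcp_pos: [0.5546, -0.0431, 0.1065]
eef_rot: [-179.8, 0.1, -105.5]
contact_force: [0.3, -0.0, -0.7]
gripper_width: 0.0527
```

```bash
python3 -c "
from plant import r
import cv2
cv2.imwrite('pics/s1.png',r.capture('side'));s=r.get_state();print(s['tcp_pos'],s['contact_force'])"
```

```text
[ 0.55020165 -0.04487167  0.10178569] [-1.58672783 -0.79128284 -5.2763089 ]
```

View pics/s1.png

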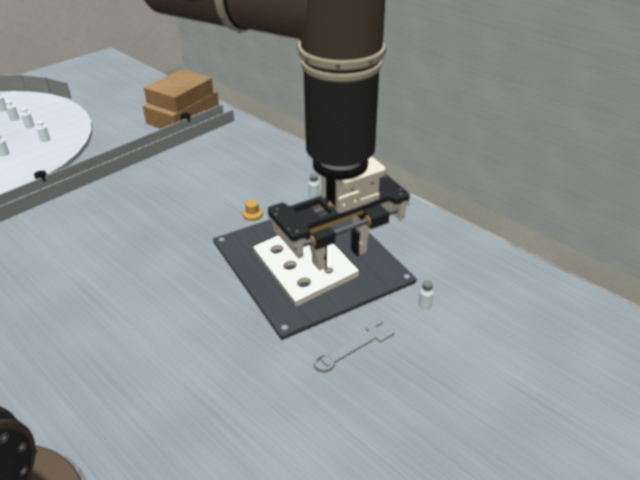

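Call:
{"api": "servo_tool", "payload": {
  "targets": [
    {"dx": 0, "dy": 0, "dz": -2.5, "spin": 0, "grip": 60},
    {"dx": 0, "dy": 0, "dz": -5, "spin": 0, "grip": 60},
    {"dx": 0, "dy": 0, "dz": -7, "spin": 0, "grip": 60},
    {"dx": 0, "dy": 0, "dz": -8, "spin": 0, "grip": 60},
    {"dx": 0, "dy": 0, "dz": -8.4, "spin": 0, "grip": 60},
    {"dx": 0, "dy": 0, "dz": -8.6, "spin": 0, "grip": 60},
    {"dx": 0, "dy": 0, "dz": -8.7, "spin": 0, "grip": 60},
    {"dx": 0, "dy": 0, "dz": -8.7, "spin": 0, "grip": 60},
    {"dx": 0, "dy": 0, "dz": -8.7, "spin": 0, "grip": 60},
    {"dx": 0, "dy": 0, "dz": -8.7, "spin": 0, "grip": 60}
  ]
}}

```text
time_s: 4.4
tcp_pos: [0.5512, -0.0475, 0.0205]
eef_rot: [-179.9, 0.0, -105.8]
contact_force: [-0.3, -0.4, -0.5]
gripper_width: 0.0526
```

```bash
python3 -c "
from plant import r
import cv2
im=r.capture('side');cv2.imwrite('pics/s2.png',cv2.resize(im[165:345,200:440],(800,600),interpolation=2));s=r.get_state();print(s['tcp_pos'],s['contact_force'])"
```

```text
[ 0.55107949 -0.04750967  0.02034341] [-0.08637929 -0.1186021   0.28716177]
```

View pics/s2.png

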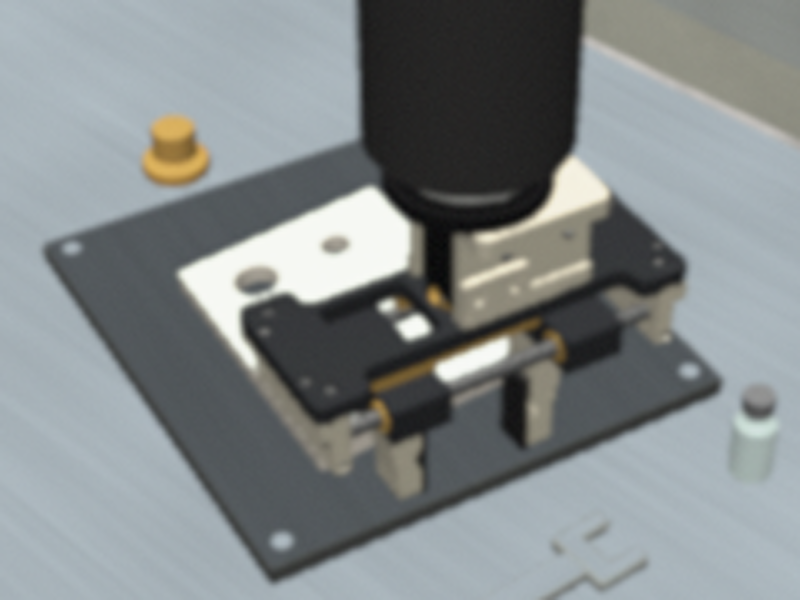

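Call:
{"api": "servo_tool", "payload": {
  "targets": [
    {"dx": 0.16, "dy": 0.58, "dz": -0.1, "spin": 0, "grip": 60},
    {"dx": 0.33, "dy": 1.15, "dz": -0.2, "spin": 0, "grip": 60},
    {"dx": 0.49, "dy": 1.73, "dz": -0.2, "spin": 0, "grip": 60},
    {"dx": 0.6, "dy": 2.12, "dz": -0.2, "spin": 0, "grip": 60},
    {"dx": 0.68, "dy": 2.4, "dz": -0.2, "spin": 0, "grip": 60},
    {"dx": 0.76, "dy": 2.69, "dz": -0.2, "spin": 0, "grip": 60},
    {"dx": 0.82, "dy": 2.89, "dz": -0.2, "spin": 0, "grip": 60},
    {"dx": 0.87, "dy": 3.08, "dz": -0.2, "spin": 0, "grip": 60},
    {"dx": 0.93, "dy": 3.27, "dz": -0.2, "spin": 0, "grip": 60},
    {"dx": 0.98, "dy": 3.46, "dz": -0.2, "spin": 0, "grip": 60}
  ]
}}

```text
time_s: 5.28
tcp_pos: [0.5603, -0.013, 0.0175]
eef_rot: [180.0, -0.0, -105.8]
contact_force: [-1.0, -1.3, 0.9]
gripper_width: 0.0528
```

Call:
{"api": "servo_tool", "payload": {
  "targets": [
    {"dx": 0.03, "dy": 0.1, "dz": 0, "spin": 0, "grip": 60},
    {"dx": 0.05, "dy": 0.19, "dz": 0, "spin": 0, "grip": 60},
    {"dx": 0.08, "dy": 0.29, "dz": 0, "spin": 0, "grip": 60},
    {"dx": 0.11, "dy": 0.38, "dz": 0, "spin": 0, "grip": 60},
    {"dx": 0.11, "dy": 0.38, "dz": 0, "spin": 0, "grip": 60},
    {"dx": 0.11, "dy": 0.38, "dz": 0, "spin": 0, "grip": 60},
    {"dx": 0.11, "dy": 0.38, "dz": 0, "spin": 0, "grip": 60},
    {"dx": 0.11, "dy": 0.38, "dz": 0, "spin": 0, "grip": 60},
    {"dx": 0.11, "dy": 0.38, "dz": 0, "spin": 0, "grip": 60},
    {"dx": 0.11, "dy": 0.38, "dz": 0, "spin": 0, "grip": 60}
  ]
}}

```text
time_s: 6.12
tcp_pos: [0.5618, -0.0091, 0.0177]
eef_rot: [-180.0, 0.0, -105.8]
contact_force: [0.6, -0.2, 0.0]
gripper_width: 0.0525
```

Call:
{"api": "servo_tool", "payload": {
  "targets": [
    {"dx": -0.4, "dy": -1.5, "dz": 0, "spin": 0, "grip": 60},
    {"dx": -0.8, "dy": -3, "dz": 0.5, "spin": 0, "grip": 60},
    {"dx": -0.8, "dy": -4, "dz": 4, "spin": 0, "grip": 60},
    {"dx": -0.8, "dy": -5, "dz": 8, "spin": -0.1, "grip": 60},
    {"dx": -0.8, "dy": -8, "dz": 10, "spin": -0.22, "grip": 60},
    {"dx": -1.5, "dy": -12, "dz": 12, "spin": -0.34, "grip": 60},
    {"dx": -2, "dy": -16, "dz": 13, "spin": -0.46, "grip": 60},
    {"dx": -3, "dy": -20, "dz": 13, "spin": -0.58, "grip": 60},
    {"dx": -3, "dy": -24, "dz": 13, "spin": -0.7, "grip": 60},
    {"dx": -3, "dy": -27, "dz": 13, "spin": -0.8, "grip": 60}
  ]
}}

```text
time_s: 6.95
tcp_pos: [0.5304, -0.2823, 0.1483]
eef_rot: [-180.0, 0.1, -152.0]
contact_force: [0.8, 0.2, -0.9]
gripper_width: 0.0525
```

```bash
python3 -c "
from fit import *
import fit
try: joint()
finally:
  cv2.imwrite('pics/t2.png',r.capture('top')); s=r.get_state();print(s['tcp_pos'],s['eef_rot'],s['time_s'])"
```

```text
top nest [ 0.6047  0.0717 -0.2761] res [-0.4 -0.7  0.9 -0.3 -0.8  0.4  0.3  0.9] 
 plate [ 0.5863  0.0778 -0.2734  0.1347] res [ 0.1  0.4 -0.5  0.3  0.3 -0.2  0.1 -0.2  0.1  0.2 -0.1 -0.2  0.  -0.2] holes 5 
 rel mm [-19.4   0.9] dyaw 0.0027
 hole err in nest mm [[-19.7, 0.9], [-19.4, 0.9]]
side nest [ 0.5992  0.0677 -0.2713] res [-0.1  0.8 -0.9 -1.8  2.4  0.2 -0.2 -1.4] 
 plate [ 0.5839  0.078  -0.2688  0.1028] res [ -0.3   0.4  -1.   -1.2   1.5   0.1   0.9  -1.4 -23.2  10.4   0.4  -0.1
   0.1  -0.1] holes 4 
 rel mm [-17.5   5.8] dyaw 0.0025
 hole err in nest mm [[-17.7, 5.8], [-17.4, 5.8]]
JOINT cost 17.0 nest [ 0.6056  0.0732 -0.2757] plate [ 0.5869  0.0791 -0.2742  0.1028] sd [0.0024 0.0025 0.003  0.0024 0.0024 0.0047 0.0125] rel [-19.6   0.6] dyaw 0.0015 cam [-0.      0.0005  0.0019  0.001  -0.0008 -0.0002  0.     -0.0005  0.0003
  0.0001 -0.0007 -0.0004]
[ 0.53143128 -0.2784867   0.14753181] [ 1.79988971e+02  3.19571483e-04 -1.51500391e+02] 7.3
```

Call:
{"api": "servo_tool", "payload": {
  "targets": [
    {"dx": -0.4, "dy": 3.8, "dz": 0, "spin": -0.1, "grip": 100},
    {"dx": -0.8, "dy": 7.7, "dz": 0, "spin": -0.2, "grip": 100},
    {"dx": -1.2, "dy": 11.6, "dz": 0, "spin": -0.3, "grip": 100},
    {"dx": -1.6, "dy": 15.5, "dz": 0, "spin": -0.4, "grip": 100},
    {"dx": -2.0, "dy": 19.4, "dz": 0, "spin": -0.5, "grip": 100},
    {"dx": -2.4, "dy": 23.3, "dz": 0, "spin": -0.6, "grip": 100},
    {"dx": -2.8, "dy": 27.2, "dz": 0, "spin": -0.7, "grip": 100},
    {"dx": -3.2, "dy": 31.1, "dz": 0, "spin": -0.77, "grip": 100},
    {"dx": -3.6, "dy": 35, "dz": -1, "spin": -0.77, "grip": 100},
    {"dx": -3.6, "dy": 38.2, "dz": -2, "spin": -0.77, "grip": 100}
  ]
}}

```text
time_s: 8.13
tcp_pos: [0.4947, 0.1065, 0.1284]
eef_rot: [179.9, 0.1, 164.5]
contact_force: [0.5, 0.2, 0.4]
gripper_width: 0.0875
```

```bash
python3 -c "
from plant import r
r.capture('side');r.capture('side')
s=r.get_state();print(s['tcp_pos'],s['eef_rot'],s['joints'],s['contact_force'])"
```

```text
[0.49455232 0.10741584 0.12676219] [ 1.79997495e+02 -2.26912780e-02  1.64680202e+02] [ 3.45099820e+01  9.95656672e+00 -2.82086273e+01 -2.41042482e-02
 -5.18475317e+01 -1.39814888e+02] [ 0.43959781 -0.03455533 -0.31563768]
```

Call:
{"api": "servo_tool", "payload": {
  "targets": [
    {"dx": 0, "dy": -0.25, "dz": -3, "spin": -0.008, "grip": 100},
    {"dx": 0, "dy": -0.25, "dz": -6, "spin": -0.008, "grip": 100},
    {"dx": 0, "dy": -0.25, "dz": -8.5, "spin": -0.008, "grip": 100},
    {"dx": 0, "dy": -0.25, "dz": -9.8, "spin": -0.008, "grip": 100},
    {"dx": 0, "dy": -0.25, "dz": -10.4, "spin": -0.008, "grip": 100},
    {"dx": 0, "dy": -0.25, "dz": -10.7, "spin": -0.008, "grip": 100},
    {"dx": 0, "dy": -0.25, "dz": -10.8, "spin": -0.008, "grip": 100},
    {"dx": 0, "dy": -0.25, "dz": -10.8, "spin": -0.008, "grip": 100},
    {"dx": 0, "dy": -0.25, "dz": -10.8, "spin": -0.008, "grip": 100},
    {"dx": 0, "dy": -0.25, "dz": -10.8, "spin": -0.008, "grip": 100}
  ]
}}

```text
time_s: 9.07
tcp_pos: [0.4961, 0.1007, 0.0205]
eef_rot: [179.9, 0.1, 163.8]
contact_force: [0.2, -0.6, -0.7]
gripper_width: 0.0879
```

Call:
{"api": "servo_tool", "payload": {
  "targets": [
    {"dx": 0.5, "dy": -0.14, "dz": -0.2, "spin": 0.007, "grip": 100},
    {"dx": 1.0, "dy": -0.28, "dz": -0.3, "spin": 0.007, "grip": 100},
    {"dx": 1.5, "dy": -0.42, "dz": -0.3, "spin": 0.007, "grip": 100},
    {"dx": 1.92, "dy": -0.54, "dz": -0.3, "spin": 0.007, "grip": 100},
    {"dx": 2.2, "dy": -0.62, "dz": -0.3, "spin": 0.007, "grip": 100},
    {"dx": 2.4, "dy": -0.68, "dz": -0.3, "spin": 0.007, "grip": 100},
    {"dx": 2.6, "dy": -0.74, "dz": -0.3, "spin": 0.007, "grip": 100},
    {"dx": 2.8, "dy": -0.79, "dz": -0.3, "spin": 0.007, "grip": 100},
    {"dx": 3.0, "dy": -0.85, "dz": -0.3, "spin": 0.007, "grip": 100},
    {"dx": 3.2, "dy": -0.91, "dz": -0.3, "spin": 0.007, "grip": 100}
  ]
}}

```text
time_s: 9.9
tcp_pos: [0.5274, 0.091, 0.0164]
eef_rot: [-180.0, -0.0, 164.2]
contact_force: [-2.0, 0.2, 0.0]
gripper_width: 0.088
```

Call:
{"api": "servo_tool", "payload": {
  "targets": [
    {"dx": 0.1, "dy": -0.03, "dz": 0, "spin": 0, "grip": 100},
    {"dx": 0.2, "dy": -0.06, "dz": 0, "spin": 0, "grip": 100},
    {"dx": 0.3, "dy": -0.08, "dz": 0, "spin": 0, "grip": 100},
    {"dx": 0.4, "dy": -0.11, "dz": 0, "spin": 0, "grip": 100},
    {"dx": 0.5, "dy": -0.14, "dz": 0, "spin": 0, "grip": 100},
    {"dx": 0.6, "dy": -0.17, "dz": 0, "spin": 0, "grip": 100},
    {"dx": 0.7, "dy": -0.2, "dz": 0, "spin": 0, "grip": 100},
    {"dx": 0.7, "dy": -0.2, "dz": 0, "spin": 0, "grip": 100},
    {"dx": 0.7, "dy": -0.2, "dz": 0, "spin": 0, "grip": 100},
    {"dx": 0.7, "dy": -0.2, "dz": 0, "spin": 0, "grip": 100}
  ]
}}

```text
time_s: 10.73
tcp_pos: [0.5345, 0.0892, 0.0166]
eef_rot: [180.0, 0.0, 164.2]
contact_force: [-0.7, 0.3, -0.2]
gripper_width: 0.0877
```

```bash
python3 -c "
from plant import r
import cv2
im=r.capture('side');cv2.imwrite('pics/s3.png',cv2.resize(im[165:345,200:440],(800,600),interpolation=2));s=r.get_state();print(s['tcp_pos'],s['eef_rot'],s['contact_force'])"
```

```text
[0.53448091 0.0891755  0.01655731] [-1.79999690e+02 -1.76171493e-03  1.64228627e+02] [ 7.60458884e-01 -7.17512812e-04  2.28399870e-01]
```

View pics/s3.png

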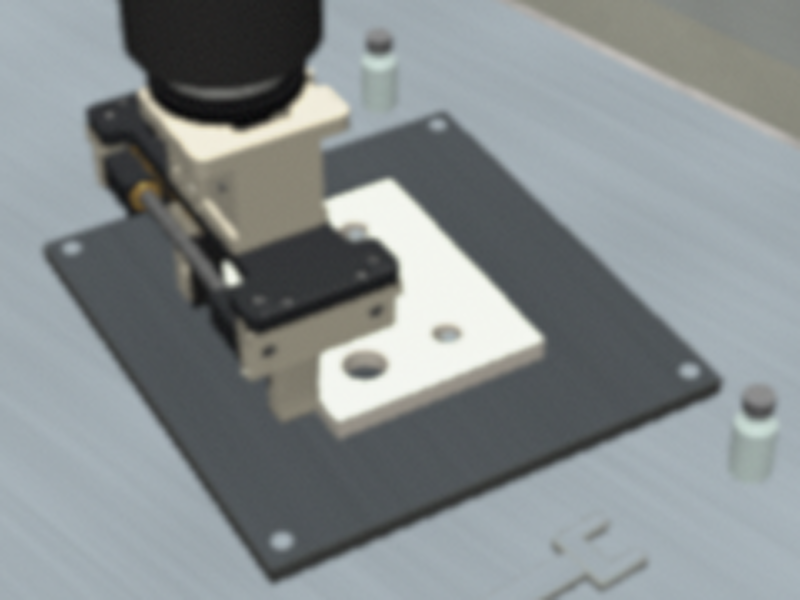

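The fingers are against the near edge, and pin steel now shows in both holes at (355,232) and (447,332). The plate is about 3 mm short, so I'll push on gently.

Call:
{"api": "servo_tool", "payload": {
  "targets": [
    {"dx": 0.04, "dy": -0.01, "dz": 0, "spin": 0, "grip": 100},
    {"dx": 0.08, "dy": -0.02, "dz": 0, "spin": 0, "grip": 100},
    {"dx": 0.12, "dy": -0.03, "dz": 0, "spin": 0, "grip": 100},
    {"dx": 0.16, "dy": -0.04, "dz": 0, "spin": 0, "grip": 100},
    {"dx": 0.2, "dy": -0.06, "dz": 0, "spin": 0, "grip": 100},
    {"dx": 0.24, "dy": -0.07, "dz": 0, "spin": 0, "grip": 100},
    {"dx": 0.27, "dy": -0.08, "dz": 0, "spin": 0, "grip": 100},
    {"dx": 0.3, "dy": -0.08, "dz": 0, "spin": 0, "grip": 100},
    {"dx": 0.3, "dy": -0.08, "dz": 0, "spin": 0, "grip": 100},
    {"dx": 0.3, "dy": -0.08, "dz": 0, "spin": 0, "grip": 100}
  ]
}}

```text
time_s: 11.62
tcp_pos: [0.5374, 0.0883, 0.0165]
eef_rot: [-180.0, -0.0, 164.2]
contact_force: [-1.8, -0.9, 1.7]
gripper_width: 0.0877
```

Call:
{"api": "servo_tool", "payload": {
  "targets": [
    {"dx": -1, "dy": 0.3, "dz": 0, "spin": 0, "grip": 100},
    {"dx": -3, "dy": 0.85, "dz": 0.5, "spin": 0, "grip": 100},
    {"dx": -4, "dy": 1.1, "dz": 4, "spin": 0, "grip": 100},
    {"dx": -4, "dy": 1.1, "dz": 8, "spin": 0, "grip": 100},
    {"dx": -4, "dy": 1.1, "dz": 12, "spin": 0, "grip": 100},
    {"dx": -4, "dy": -2, "dz": 14, "spin": 0, "grip": 100},
    {"dx": -4, "dy": -6, "dz": 14, "spin": 0, "grip": 100},
    {"dx": -4, "dy": -10, "dz": 14, "spin": 0, "grip": 100},
    {"dx": -4, "dy": -14, "dz": 14, "spin": 0, "grip": 100},
    {"dx": -4, "dy": -18, "dz": 14, "spin": 0, "grip": 100}
  ]
}}

```text
time_s: 12.45
tcp_pos: [0.4972, -0.0928, 0.1572]
eef_rot: [179.9, 0.1, 164.3]
contact_force: [0.4, 0.0, -0.7]
gripper_width: 0.0874
```

Call:
{"api": "servo_tool", "payload": {
  "targets": [
    {"dx": 0, "dy": -4, "dz": 0, "spin": 0, "grip": 100},
    {"dx": 0, "dy": -8, "dz": 0, "spin": 0, "grip": 100},
    {"dx": 0, "dy": -12, "dz": 0, "spin": 0, "grip": 100},
    {"dx": 0, "dy": -16, "dz": 0, "spin": 0, "grip": 100},
    {"dx": 0, "dy": -20, "dz": 0, "spin": 0, "grip": 100},
    {"dx": 0, "dy": -20, "dz": 0, "spin": 0, "grip": 100},
    {"dx": 0, "dy": -20, "dz": 0, "spin": 0, "grip": 100},
    {"dx": 0, "dy": -20, "dz": 0, "spin": 0, "grip": 100},
    {"dx": 0, "dy": -20, "dz": 0, "spin": 0, "grip": 100},
    {"dx": 0, "dy": -20, "dz": 0, "spin": 0, "grip": 100}
  ]
}}

```text
time_s: 13.28
tcp_pos: [0.4978, -0.2903, 0.1568]
eef_rot: [180.0, 0.0, 164.3]
contact_force: [2.1, 0.8, 0.8]
gripper_width: 0.0879
```

```bash
python3 -c "
from fit import *
a=r.capture('side');b=r.capture('top')
cv2.imwrite('pics/f.png',np.hstack([cv2.resize(x,(400,400),interpolation=2) for x in(a[190:350,240:400],b[195:355,240:400])]))
for t in (False,True): joint(t)
s=r.get_state();print(s['tcp_pos'],s['time_s'])"
```

```text
top nest [ 0.6048  0.0718 -0.2757] res [-0.4 -0.7  0.8 -0.3 -0.7  0.4  0.3  0.8] 
 plate [ 0.6058  0.0719 -0.274   0.0382] res [ 0.3  0.3 -0.4  0.  -0.  -0.2  0.2 -0.1  0.1  0.1 -0.2 -0.1  0.  -0.1] holes 6 
 rel mm [0.9 0.3] dyaw 0.0017
 hole err in nest mm [[0.8, 0.3], [1.0, 0.3]]
side nest [ 0.6252  0.093  -0.1298] res [  0.6 -22.6  41.   -0.  -42.   14.9  -0.8  23.2] 
 plate [ 0.6043  0.0725 -0.2765  0.0095] res [-0.1 -0.1 -0.6 -0.4  0.5  0.   0.3 -0.2 -0.2  0.2  0.1 -0.   0.   0.3] holes 5 
 rel mm [-18.1 -22.9] dyaw -0.1467
 hole err in nest mm [[-11.0, -26.4], [-25.6, -25.3]]
JOINT cost 362.5 nest [ 0.6096  0.0762 -0.2718] plate [ 6.097e-01  7.570e-02 -2.733e-01  6.000e-04] sd [0.0039 0.0037 0.0045 0.0038 0.0036 0.0053 0.0103] rel [ 0.2 -0.5] dyaw -0.0016 cam [ 0.0012  0.0013  0.0011  0.0033 -0.0039  0.0018 -0.0012 -0.0013  0.0021
  0.0008 -0.0015 -0.0015]
top nest [ 0.6048  0.0717 -0.2753] res [-0.4 -0.6  0.8 -0.3 -0.7  0.3  0.3  0.8] 
 plate [ 0.6058  0.0719 -0.2741  0.0369] res [ 0.3  0.2 -0.4  0.1 -0.  -0.2  0.2 -0.1  0.1  0.1 -0.2 -0.  -0.  -0.1] holes 5 
 rel mm [0.9 0.4] dyaw 0.0011
 hole err in nest mm [[0.8, 0.4], [0.9, 0.4]]
side nest [ 0.5993  0.0679 -0.2714] res [-0.2  0.9 -0.9 -1.7  2.8  0.1 -0.2 -1.3] 
 plate [ 0.6021  0.0721 -0.2721  0.0044] res [  0.3   0.2  -0.7  -1.4   2.3  -0.4   1.2  -1.7 -22.9   8.3 -23.9   9.3
   0.7  -0.4] holes 3 
 rel mm [1.6 4.7] dyaw -0.0007
 hole err in nest mm [[1.7, 4.7], [1.6, 4.7]]
JOINT cost 20.8 nest [ 0.6055  0.0732 -0.2755] plate [ 0.6062  0.073  -0.2767  0.0288] sd [0.0024 0.0025 0.003  0.0024 0.0024 0.0045 0.0121] rel [0.8 0. ] dyaw -0.0012 cam [-0.0001  0.0004  0.0022  0.0011 -0.0006 -0.0006  0.0001 -0.0004  0.0001
  0.0002 -0.0012  0.0001]
[ 0.49747449 -0.29166208  0.15653666] 13.9833
```

View pics/f.png

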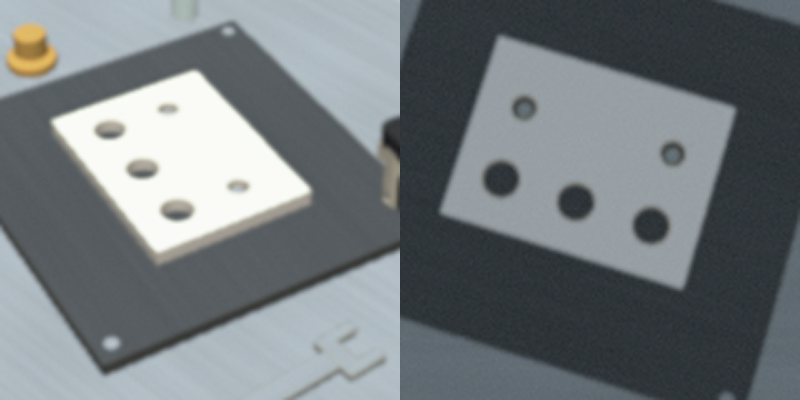

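The top view shows both pins inside their holes at (524,108) and (672,153). The side view shows the plate lying flat with no gap at its far edge. The side-only tilt fit went from 0.10 to about 0.007 rad. I'll clear the arm, repeat the tilt check and check that the neighbours haven't moved.

Call:
{"api": "servo_tool", "payload": {
  "targets": [
    {"dx": 0, "dy": -3, "dz": 0, "spin": 0, "grip": 100},
    {"dx": 0, "dy": -6, "dz": 0, "spin": 0, "grip": 100},
    {"dx": 0, "dy": -9, "dz": 0, "spin": 0, "grip": 100},
    {"dx": 0, "dy": -12, "dz": 1, "spin": 0, "grip": 100},
    {"dx": -1, "dy": -15, "dz": 2, "spin": 0, "grip": 100},
    {"dx": -2, "dy": -18, "dz": 3, "spin": 0, "grip": 100},
    {"dx": -3, "dy": -21, "dz": 4, "spin": 0, "grip": 100},
    {"dx": -3, "dy": -21, "dz": 4, "spin": 0, "grip": 100},
    {"dx": -3, "dy": -21, "dz": 4, "spin": 0, "grip": 100},
    {"dx": -3, "dy": -21, "dz": 4, "spin": 0, "grip": 100}
  ]
}}

```text
time_s: 14.82
tcp_pos: [0.4671, -0.5015, 0.196]
eef_rot: [180.0, -0.0, 164.2]
contact_force: [0.1, 0.5, -0.6]
gripper_width: 0.0875
```

```bash
python3 -c "
from fit import *
for t in (False,False): measure('side',t)
for n in('top','side'):
  r.capture(n)
  for k in('vial_a','nut','spanner'): print(n,k,[(round(d['p'],2),d['extent']) for d in r.cut_out(k,n)[:2]])
# profile: side plate reprojection error for fixed tilt
nv,v,(nc,pc,ho,c)=measure('side',False)
for t in (0,.01,.02,.04,.06,.1):
  f=lambda q:match(proj(pl([*q,t],PC,.012+.06*np.sin(t)),c),pc)
  print(t,round(least_squares(f,v[:3]).cost,2))
print(r.get_state()['time_s'])"
```

```text
Traceback (most recent call last):
  File "fit.py", line 26, in measure
    pm=r.cut_out("plate",n)[0]["mask"].astype(np.uint8)
       ~~~~~~~~~~~~~~~~~~~~^^^
IndexError: list index out of range
```

Call:
{"api": "servo_tool", "payload": {
  "targets": [
    {"dx": 0, "dy": 3, "dz": 0, "spin": 0, "grip": 100},
    {"dx": 0, "dy": 6, "dz": 0, "spin": 0, "grip": 100},
    {"dx": 1, "dy": 9, "dz": 0, "spin": 0, "grip": 100},
    {"dx": 2, "dy": 12, "dz": 0, "spin": 0, "grip": 100},
    {"dx": 3, "dy": 15, "dz": 0, "spin": 0, "grip": 100},
    {"dx": 5, "dy": 18, "dz": 0, "spin": 0, "grip": 100},
    {"dx": 7, "dy": 19, "dz": 0, "spin": 0, "grip": 100},
    {"dx": 7, "dy": 19, "dz": 0, "spin": 0, "grip": 100},
    {"dx": 7, "dy": 19, "dz": 0, "spin": 0, "grip": 100},
    {"dx": 7, "dy": 19, "dz": 0, "spin": 0, "grip": 100}
  ]
}}

```text
time_s: 15.8
tcp_pos: [0.5374, -0.3109, 0.1964]
eef_rot: [180.0, -0.0, 164.3]
contact_force: [-0.7, -0.5, 0.5]
gripper_width: 0.0877
```

```bash
python3 -c "
from fit import *
for n in('top','side'):
  r.capture(n)
  for k in('vial_a','nut','spanner'): print(n,k,[(round(d['p'],2),d['extent']) for d in r.cut_out(k,n)[:2]])
cv2.imwrite('pics/g.png',r.capture('side'))
for i in range(2):
  nv,v,(nc,pc,ho,c)=measure('side',False)
for t in (0,.01,.02,.04,.06,.1):
  f=lambda q:match(proj(pl([*q,t],PC,.012+.06*np.sin(t)),c),pc)
  print(t,round(least_squares(f,v[:3]).cost,2))
print(r.get_state()['time_s'])"
```

```text
top vial_a [(0.6, [434.0, 224.8, 459.7, 241.7]), (0.59, [223.8, 155.5, 238.6, 178.3])]
top nut [(0.69, [191.5, 235.9, 216.4, 256.6]), (0.65, [211.1, 162.1, 419.2, 367.1])]
top spanner [(0.64, [415.1, 280.1, 448.5, 371.6])]
side vial_a [(0.78, [308.7, 172.5, 318.8, 199.3]), (0.77, [414.6, 281.5, 433.1, 309.0])]
side nut [(0.75, [310.6, 318.4, 394.1, 372.6])]
side spanner [(0.81, [314.0, 320.8, 390.2, 373.8])]
side nest [ 0.5992  0.0676 -0.2723] res [-0.1  0.7 -1.  -1.7  1.9  0.3 -0.2 -1.5] 
 plate [ 0.5053 -0.1117 -0.6847  0.2   ] res [ -4.3  -0.7   3.3  56.5   1.  -30.6  -0.9  25. ] holes 0 
 rel mm [ -42.2 -198. ] dyaw -0.4124
 hole err in nest mm [[-24.2, -210.0], [-64.3, -201.6]]
side nest [ 0.5991  0.0675 -0.272 ] res [-0.1  0.8 -1.  -1.8  1.9  0.3 -0.1 -1.5] 
 plate [ 0.6025  0.0723 -0.2701 -0.0044] res [  0.4   0.2  -0.5  -1.3   1.6  -0.3   1.   -2.  -22.9   7.9 -24.    9.
   0.5  -0.4] holes 3 
 rel mm [1.9 5.5] dyaw 0.002
 hole err in nest mm [[1.8, 5.5], [2.0, 5.5]]
0 2.85
0.01 2.54
0.02 2.5
0.04 3.16
0.06 4.83
0.1 11.01
16.55
```

```bash
python3 -c "
from plant import r
print(r.close_job(), r.get_state()['time_s'])"
```

```text
the job is handed in; nothing more can be done
the job is handed in; nothing more can be done
```

The plate is home and, by all but one or two noisy readings below, flat on the nest with both pins in their holes. I handed the job in at about 16.6 s of the 72 s allowed.

**What I did:** I pushed the plate about 15 mm along the nest's +y with the spread fingertips. Then I pushed it about 20 mm along +x with two-point contact on its near edge, and backed the arm clear. The largest force reading while pushing was about 2 N.

**Last checks:**
- **Position:** the plate is about 0.8 mm from home in x, 0 mm in y and 0.001 rad in yaw. That is inside the 2 mm pin clearance, and the top picture shows a pin in each hole.
- **Tilt:** the side camera's fitted tilt fell from about 0.10 rad to between -0.004 and +0.01. The top camera's fell from 0.13 to 0.037. It had read about 0.03 too high at the start, so it also agrees with flat.
- **Neighbours:** the vials, nut and spanner were found at their original image positions, within 2 to 6 px at the edges of their outlines. The nut was confirmed only in the top view.

**What disagreed or failed:**
- Taken alone, the side camera put the plate about 5 mm off in y. It gave the same bias before the push, because the simple fit takes the nest's lower edge for its upper one. I therefore relied on the top camera and the joint fit of both cameras.
- A fixed-tilt comparison from the side view could not tell 0 from 0.02 rad.
- One joint fit still read 0.029 rad, but it was pulled by its starting assumption of a tilted plate.
- Two side-view fits failed outright, and one check was blocked by the arm and had to be repeated.

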